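# Release a slide cassette and show it to the inspection camera

### The job

Swing the dock's black-knobbed hold-down lever away from the red mark into the notch at the green mark and leave it there, then lift out the cassette with the orange grip tab and show its glass slide to the inspection camera: the slide's centre midway between the camera's two red pointer balls, the slide facing squared-up into the tilted lens, its tab end uppermost. Finish while still holding it there in the air, motionless and touching nothing but the gripper. Leave the blue-tabbed cassette in its bay and do not disturb the camera or the other things on the bench.

Things in the scene. Friction and masses are not known exactly. Their poses are not given: they have to be found in the camera images.
- dock: Fixed white slide dock with a teal foot band, 200 x 130 x 40 mm (x, y, z); origin: centre of its underside, z up. Two slots in its top, 17 x 91 mm, 28 mm deep (floor 12 mm above the bench), at dock x = -35 and +35 mm, y = 0, hold one upright cassette each; which bay holds which varies.
- lever_pivot (a point): Vertical pin of the lever, at dock x = 85, y = -34 mm, 91.5 mm above the bench. Axes as the dock.
- green_mark (a point): Green mark between two small dark lips on an aluminium arc plate (top 83 mm above the bench, the lips 5 mm more; 150 to 205 mm from the pivot) under the lever's knob end; 191 mm from the pivot. The bar passes freely over lips and marks. The red mark on the same plate is the lever's zero.
- lever (a joint): Flat dark steel bar, 13 mm wide, 91.5 to 99.5 mm above the bench, turning level. 0 = at the red mark, over both cassettes' shoulders so they cannot be lifted; starts at 0 to 0.1. Grows as the knob swings out to the dock's -y side (counter-clockwise from above); 0.65 = green mark, within 0.1 is in the notch; stop at 0.9. Plain friction, 1.5 N at the knob, no click or spring: stays where left.
- lever_knob (a point): Centre of the lever's black upright round knob: 18 mm in diameter, from 99.5 to 145.5 mm above the bench; this point is 123.5 mm up, 170 mm from the pivot. It can be pinched from above and led along the arc about the pivot without turning the gripper.
- cassette_orange: Loose cassette to show, about 0.12 kg: grey plate 14 mm thick (x), 88 mm long (y), 75 mm high (z); centred on its top edge an orange grip tab 12 mm thick (x), 36 mm wide (y), from 75 to 120 mm above the foot. Origin: centre of its foot. Stands in a bay, axes along the dock's, foot 12 mm above the bench; pinch the tab across its thickness from above; lift over 30 mm to clear the bay.
- slide (a point): Centre of the orange cassette's glass slide (76 x 26 mm, long side along y, pale blue with three coloured squares) on its +x face, 47 mm above its foot, 7 mm in front of its mid-plane. Axes as the cassette: +x points out of the glass, +z to the grip tab.
- cassette_blue: The other cassette, the same but with a blue grip tab, standing in the other bay 70 mm away. Stays where it is.
- camera: Fixed inspection camera stand; origin on the bench straight below the focus, x towards the stand's foot: a 140 x 120 x 16 mm foot and an upright post 22 mm in diameter, 376 mm high, at x = 265 mm, with a white and teal camera head on it that leans down towards the robot's side.
- focus (a point): Where to show the slide: midway between the camera's two red pointer balls (18 mm, on thin wires, at y = +80 and -80 mm of this frame), 190 to 250 mm above the bench. Axes of the camera head: x runs into the lens (away from the robot and 24 degrees up), y is level, z up at right angles. Right presentation: the slide's axes coincide with these, x with x, y with y, z with z.
- lens (a point): Centre of the lens's front face (40 mm barrel), 130 mm from the focus along its x. The head behind it is 60 x 60 x 80 mm; the pointer wires run forward from it on both sides, 80 mm off the axis, ending at the balls.
- bottle_a: Clear reagent bottle, red cap, yellow label, 68 mm in diameter, 170 mm high, origin at the centre of its foot. Bystander.
- bottle_b: Clear reagent bottle, red cap, white label, 68 mm in diameter, 170 mm high, origin at the centre of its foot. Bystander.
- tip_box: Blue pipette tip box with white lid, 85 x 120 x 65 mm, origin at the centre of its underside. Bystander.
- tweezers: Steel tweezers lying flat, 120 mm long (its x), 22 mm wide, 6 mm high. Bystander.
There are look-alikes about, which are no part of the job. Leave any pink look-alike of the cassette_orange alone.

How it is judged:
By the outcome, as a careful person would: the job done as asked, in the order asked, and still so for the second after the job is handed in, while the arm keeps its last pose, push and grip.
It also fails if it takes over 54 s, if anything falls off the work surface, if the arm or the gripper's body presses on something with over 40 N, if the wrist force passes 120 N, or if a joint passes its speed limit or range.

### The arm

A 6-joint arm with a two-finger parallel gripper is mounted at the origin on the work surface. World frame = base frame: x ahead of the robot, y to its left, z up, the work surface at z = 0. Lengths are in mm, angles in rad, forces in N, time in s.
With the tool pointing down it reaches from about 275 to 850 mm from the base axis. Payload 5.2 kg.
Tool frame: the origin (TCP) lies at the very end of the fingers, on their centre line; the grasp point (between the pads) lies 19 mm behind it; x points along the fingers, z is the direction in which the jaws open and shut, and the axes are right-handed (so a half turn about x gives the same grasp; the last joint's range is limited). The gripper opens to 85 mm and grips with 20 to 120 N. Pads are 22 mm wide; open, the fingers measure 114 mm over their backs; the gripper's body (76 mm by 85 mm) begins 54 mm behind the grasp point. The pads swing forward as they close: fully open they stand 13 mm farther back than shut.
Start: joints at [-1.406, 0.259, 1.535, -0, 1.348, -0.203], TCP at [197.781, -513.213, 198.41] pointing down, gripper open.
Joint ranges: [-3.14, 3.14], [-0.91, 2.08], [0.19, 2.58], [-1.22, 4.36], [0.22, 2.71], [-3.12, 3.12]. Speed limits (rad/s): [2.57, 2.57, 3.14, 3.14, 3.14, 3.14].

### API

Orientations are given as [roll, pitch, yaw] about the fixed x, y, z axes, in that order (R = Rz(yaw) Ry(pitch) Rx(roll)).
In Python, from station import get_state, eyes, ctrl gives the robot as it stands.
- The arm moves only by the tool apply_moves, never from a script. Its argument "motion" is a list of rows, each a list of 4 numbers: the shift along the world's x, y, z in cm, then the turn about the world's z in rad. In form: [[tx, ty, tz, twist], ...]. A call has 1 to 20 rows; each row is the pose to reach, as a shift and turn from the pose commanded when the call began; what a row does not reach only later rows make up. A row lasts 1/10 s, in which the tool goes at most 50 mm and 8.59 degrees, less where a joint would pass 70% of its speed; a pose out of reach is approached as far as the arm can. A call with a gripper value outside its range is refused whole. "claw" is the opening, from 0 (shut) to 1 (fully open), set as the call begins (left out, the last holds). The fingers move at their own pace and stop on an object; "force" is the grip in N (left out, the last holds). Time passes only in rows, so rows that repeat a pose let the fingers close. It gives the time, the measured TCP pose, the force and the opening at its end, in the units of the state.
- get_state(): the state, without advancing time (a new reading comes with each control period).
- eyes.capture(name): name is "side" or "top" or "wrist"; returns a dict with "frame" (420x560x3 uint8, red, green, blue), "depth" (420x560 float32, mm along the optical axis (not along the pixel's ray), 0 where there is no reading), "K" (3x3 intrinsics, pixels), "extrinsics" (4x4, takes a point from camera to world coordinates). Camera axes: x right, y down, z forward; pixel columns grow to the right and rows downward; lengths in mm; the calibration is good to about 2 mm. A picture is of the moment at which its call begins.
- ctrl.finish_job(): hands the job in, once; it reports no verdict.
The state is a dict: "time": time; "joint_pos": joint angles; "joint_vel": joint speeds; "tau": joint torques, N m; "tcp_pos": TCP position; "ee_rot": TCP orientation; "contact_force": force on the tool from outside, world axes, zero at the start; "torque": the same for the moment, N m; "width": opening from 0.0 (shut) to 1.0 (fully open).
Only numpy, scipy, OpenCV 4.12 (cv2) and the standard library are available. Lean on these libraries where they do the work, as an engineer would, in place of code of your own. Each camera call takes 0.05 s, during which the arm holds its last target.

## Working session

There is one attempt and no reset: what is moved stays moved. The work goes in short steps, Python scripts to look and compute and a tool call to move; the robot and the scene stay as the last step left them, time stands still between calls to the robot, and variables do not carry over. Pictures are saved under pics/ and viewed, and the job is handed in when it is done.

Besides the shell and the picture viewer there is one more tool, called after ">>>" as a command line: name --pt "numbers of a row" for each row, then --argument value for the rest. apply_moves: Moves the arm, as the interface text tells. Its arguments: {"type":"object","properties":{"motion":{"type":"array"},"claw":{"type":"number"},"force":{"type":"number"}},"required":["motion"]}

```bash
ls; mkdir -p pics; cat > h.py <<'E'
import numpy as np, cv2, pickle
from station import get_state, eyes, ctrl
def cap(n,tag):
    c=eyes.capture(n); pickle.dump(c,open(f'pics/{tag}.pkl','wb'))
    cv2.imwrite(f'pics/{tag}.png',c['frame'][:,:,::-1]); return c
def load(tag): return pickle.load(open(f'pics/{tag}.pkl','rb'))
def pt(c,u,v,d=None):
    if d is None: d=c['depth'][int(round(v)),int(round(u))]
    p=np.linalg.inv(c['K'])@[u,v,1]*d
    return c['extrinsics'][:3,:3]@p+c['extrinsics'][:3,3]
def plane(c,u,v,z):
    r=c['extrinsics'][:3,:3]@np.linalg.inv(c['K'])@[u,v,1]; o=c['extrinsics'][:3,3]
    return o+r*(z-o[2])/r[2]
def proj(c,P):
    E=np.linalg.inv(c['extrinsics']); p=c['K']@(E[:3,:3]@np.asarray(P,float)+E[:3,3]); return p[:2]/p[2]
E
python3 - <<'E'
from h import *
for n in ['side','top','wrist']:
    c=cap(n,n+'0'); print(n,c['K'].tolist(),c['extrinsics'].round(3).tolist())
print(get_state())
E
```

```text
pics
side [[412.11073328189957, 0.0, 275.65753461151417], [0.0, 412.11073328189957, 212.9982620140096], [0.0, 0.0, 1.0]] [[-0.708, -0.368, 0.603, -174.068], [-0.706, 0.352, -0.614, 758.939], [0.014, -0.861, -0.509, 773.744], [0.0, 0.0, 0.0, 1.0]]
top [[471.19615462231, 0.0, 281.7215691280822], [0.0, 471.19615462231, 209.86562394153165], [0.0, 0.0, 1.0]] [[0.077, -0.977, 0.201, 337.776], [-0.997, -0.076, 0.012, 0.42], [0.004, -0.202, -0.979, 1233.128], [0.0, 0.0, 0.0, 1.0]]
wrist [[344.62185761006964, 0.0, 280.7040516032606], [0.0, 344.62185761006964, 212.8758532077205], [0.0, 0.0, 1.0]] [[0.36, -0.888, -0.286, 271.008], [-0.933, -0.343, -0.109, -485.904], [-0.001, 0.306, -0.952, 373.798], [0.0, 0.0, 0.0, 1.0]]
{'time': 0.15, 'joint_pos': array([-1.40581406e+00,  2.59212538e-01,  1.53580073e+00,  1.97828796e-05,
        1.34802806e+00, -2.02815580e-01]), 'joint_vel': array([ 0.00011618, -0.0029583 , -0.00105497, -0.00076963, -0.0007533 ,
       -0.00168499]), 'tau': array([ 1.59899930e-03, -4.46387923e+01, -2.90820462e+01, -2.68283302e-04,
        8.20620800e-03,  4.73552632e-05]), 'tcp_pos': array([ 197.70559548, -512.76291091,  197.7582574 ]), 'ee_rot': array([2.92546387, 1.56934752, 1.72246101]), 'contact_force': array([-0.44924546,  0.27875507,  0.21840373]), 'torque': array([ 0.05388367, -0.03904669, -0.02395131]), 'width': 1.0001631071981072}
```

View pics/side0.png

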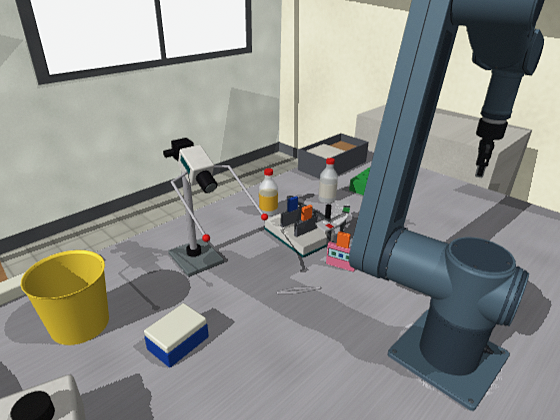

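View pics/top0.png

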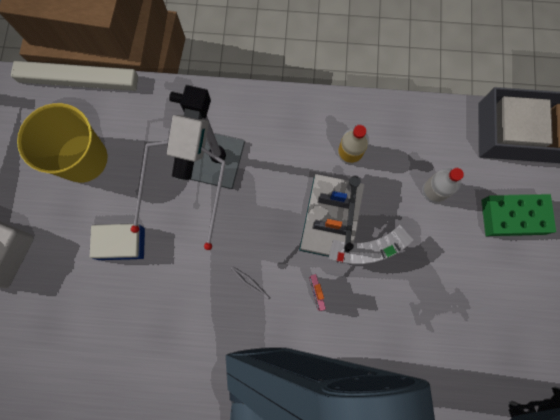

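View pics/wrist0.png

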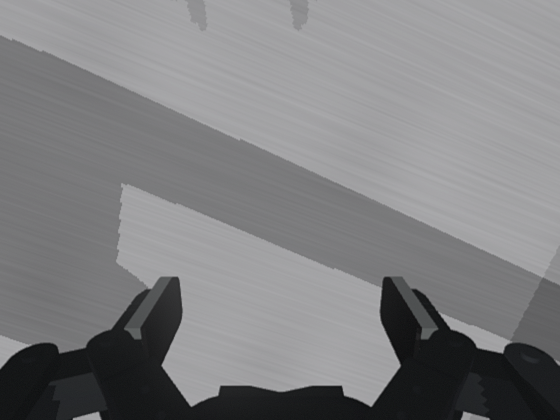

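```bash
python3 - <<'E'
from h import *
from scipy.spatial.transform import Rotation as R
print(R.from_euler('xyz',get_state()['ee_rot']).as_matrix().round(3))
for n in ['top0','side0']:
    c=load(n); f=c['frame']; hsv=cv2.cvtColor(f,cv2.COLOR_RGB2HSV); H,S,V=[hsv[...,i].astype(int) for i in range(3)]
    for nm,m in dict(red=((H<5)|(H>174))&(S>170)&(V>90),orange=(H>5)&(H<16)&(S>180)&(V>90),blue=(H>100)&(H<125)&(S>150)&(V>60),green=(H>55)&(H<80)&(S>100)&(V>60)).items():
        k,l,st,ce=cv2.connectedComponentsWithStats(m.astype(np.uint8))
        for i in range(1,k):
            if st[i,4]>=6:
                d=np.median(c['depth'][l==i]); print(n,nm,st[i].tolist(),ce[i].round(1),d.round(0),pt(c,*ce[i],d).round(1))
    b=f[130:280,200:440] if n=='top0' else f[140:290,160:400]
    cv2.imwrite(f'pics/{n}z.png',cv2.resize(b[:,:,::-1],None,fx=3.3,fy=3.3,interpolation=cv2.INTER_CUBIC))
E
```

```text
[[-0.     0.933  0.36 ]
 [ 0.001  0.36  -0.933]
 [-1.     0.    -0.001]]
top0 red [354, 126, 12, 11, 109] [359.4 131.1] 1125.0 [ 762.3 -156.8  169.4]
top0 red [450, 169, 13, 12, 123] [456.  174.2] 1105.0 [ 673.3 -387.5  169.2]
top0 red [132, 226, 5, 6, 26] [134.  228.7] 988.0 [474.3 317.9 256.4]
top0 red [205, 243, 6, 6, 29] [207.4 245.9] 982.0 [450.2 160.7 256. ]
top0 red [338, 253, 5, 8, 33] [340.1 256.7] 1149.0 [ 468.5 -136.5   84.8]
top0 orange [326, 220, 15, 7, 74] [333.2 223. ] 1119.0 [ 542.1 -110.5  131.2]
top0 orange [315, 285, 8, 14, 71] [318.7 291.6] 1098.0 [379.4 -86.9 119.5]
top0 blue [332, 192, 15, 7, 66] [339.2 194.9] 1133.0 [ 611.8 -121.2  130.9]
top0 green [483, 195, 73, 41, 2482] [518.8 214.6] 1209.0 [ 616.2 -592.8   48.3]
top0 green [384, 246, 12, 11, 78] [389.4 250.7] 1153.0 [ 492.5 -256.1   85. ]
side0 red [326, 158, 9, 6, 46] [330.  160.5] 1518.0 [ 670.8 -383.   169.9]
side0 red [264, 168, 9, 7, 54] [268.  171.2] 1431.0 [ 760.4 -152.1  169.7]
side0 red [261, 214, 7, 6, 32] [264.2 216.4] 1004.0 [448.3 164.6 254.8]
side0 red [326, 224, 7, 4, 16] [329.2 225.6] 1285.0 [ 467.8 -134.6   88.2]
side0 red [203, 234, 7, 8, 40] [205.8 237.5] 922.0 [472.2 322.2 254.8]
side0 orange [301, 205, 11, 16, 138] [306.2 212.5] 1300.0 [ 542.3 -108.4  114.3]
side0 orange [336, 232, 14, 16, 179] [342.9 239.4] 1192.0 [378.9 -84.  103.6]
side0 blue [288, 197, 10, 15, 119] [292.7 203.3] 1347.0 [ 610.5 -119.3  115.9]
side0 blue [339, 254, 4, 4, 12] [340.5 255.2] 1218.0 [378.5 -80.6  49. ]
side0 blue [145, 324, 63, 43, 835] [178.  347.2] 940.0 [437.4 446.7  28.7]
side0 green [349, 168, 21, 27, 303] [359.8 181.8] 1653.0 [ 629.9 -539.1   44.6]
side0 green [343, 207, 7, 6, 30] [345.9 209.1] 1374.0 [ 493.  -254.7   88.8]
side0 green [332, 252, 4, 3, 11] [333.4 253.1] 1228.0 [400.7 -75.2  47.9]
side0 green [346, 256, 3, 3, 9] [347. 257.] 1213.0 [361.  -89.1  47.5]
```

View pics/top0z.png

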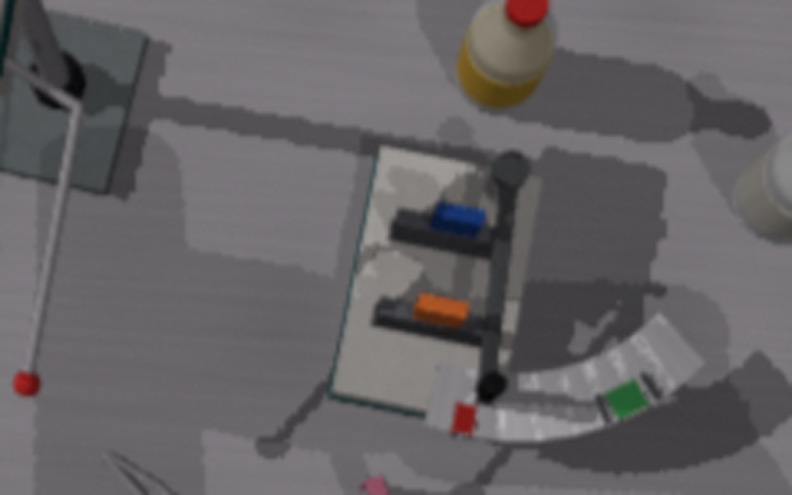

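View pics/side0z.png

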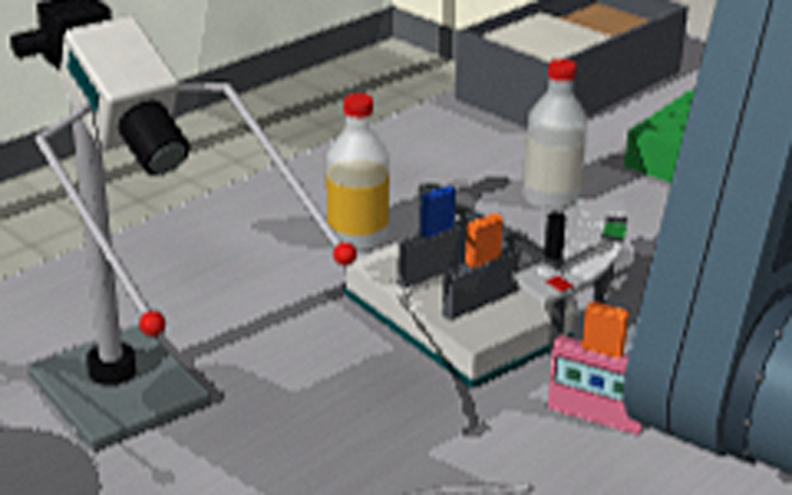

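```bash
python3 - <<'E'
from h import *
t=load('top0');s=load('side0')
def ray(c,u,v):
    r=c['extrinsics'][:3,:3]@np.linalg.inv(c['K'])@[u,v,1]; return c['extrinsics'][:3,3],r/np.linalg.norm(r)
def tri(a,b):
    o1,d1=ray(t,*a);o2,d2=ray(s,*b)
    x=np.linalg.lstsq(np.c_[d1,-d2],o2-o1,rcond=None)[0]
    p,q=o1+x[0]*d1,o2+x[1]*d2; return (p+q)/2,np.linalg.norm(p-q)
A,e=tri((134,228.7),(205.8,237.5));B,e2=tri((207.4,245.9),(264.2,216.4))
print(A,e,B,e2,(A+B)/2,np.linalg.norm(A-B),np.arctan2(-(A-B)[0],(A-B)[1]))
print('pivot',plane(t,200+511/3.3,130+168/3.3,103),pt(t,355,181))
print('knob',plane(t,200+493/3.3,130+384/3.3,145.5),pt(t,349,246), pt(t,349,247))
print('tabs',plane(t,333.2,223,132),plane(t,339.2,194.9,132))
P=np.array([655,-163.]);
E
```

```text
[475.20654138 319.73714611 252.08769939] 0.8316940283461555 [450.84783193 161.61019349 252.29909599] 0.6012256923303201 [463.02718666 240.6736698  252.19339769] 159.99226406205875 -0.15284383699682513
pivot [ 657.30322842 -161.08130521  103.        ] [ 656.80725201 -161.31892199  104.03384315]
knob [ 487.29705261 -149.55156575  145.5       ] [ 488.07166108 -148.59641624  145.51656828] [ 485.66365916 -148.6304431   146.08741709]
tabs [ 541.86121168 -110.40158979  132.        ] [ 611.43209146 -121.01739     132.        ]
```

>>> apply_moves --pt "1 1.3 0 -0.03" --pt "3 3.8 0 -0.1" --pt "6 7.5 0 -0.19" --pt "9 11.3 0 -0.27" --pt "12 15.1 0 -0.36" --pt "15 18.9 0 -0.44" --pt "18 22.6 0 -0.515" --pt "21 26.4 0 -0.515" --pt "24 30.2 0 -0.515" --pt "26.5 33.3 0 -0.515" --pt "28.3 35.5 0 -0.515" --pt "28.97 36.39 0 -0.515" --pt "28.97 36.39 0 -0.515" --claw 0.7

```text
time: 1.45
tcp_pos: [487.8, -148.3, 198.1]
ee_rot: [-1.819, 1.57, 2.748]
contact_force: [-0.4, -1.0, 0.2]
width: 0.702
```

```bash
python3 - <<'E'
from h import *
cap('wrist','wrist1'); s=get_state(); print(s['time'],s['tcp_pos'],s['ee_rot'],s['width'],s['contact_force'])
E
```

```text
1.5 [ 487.14671374 -149.29339596  198.08080329] [-1.27511075  1.5697419  -2.9917078 ] 0.697311466574338 [ 0.21005057 -1.031943   -0.54683153]
```

View pics/wrist1.png

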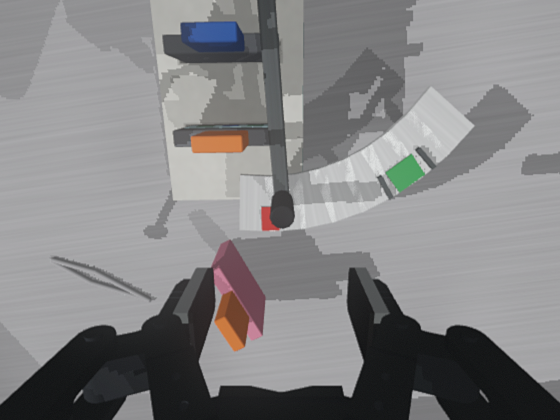

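```bash
python3 - <<'E'
from h import *
c=load('wrist1')
f=c['frame'];d=c['depth']
Y,X=np.mgrid[0:420,0:560]
P=np.einsum('ij,hwj->hwi',c['extrinsics'][:3,:3],np.einsum('ij,hwj->hwi',np.linalg.inv(c['K']),np.dstack([X,Y,np.ones_like(X)]))*d[...,None])+c['extrinsics'][:3,3]
m=(P[...,2]>142)&(P[...,2]<150)&(abs(X-282)<30)&(abs(Y-215)<40)
q=P[m];print('knob',(q.min(0)+q.max(0))/2,q.max(0)-q.min(0),q.mean(0))
hsv=cv2.cvtColor(f,cv2.COLOR_RGB2HSV);H,S=hsv[...,0],hsv[...,1]
for n,mm in dict(g=(H>50)&(H<85)&(S>100)&(abs(P[...,2]-84)<8),o=(H>5)&(H<16)&(S>180)&(abs(P[...,2]-132)<4)&(Y<160),b=(H>100)&(H<125)&(S>150)&(abs(P[...,2]-132)<4)).items():
    q=P[mm]
    if len(q):
        r=cv2.minAreaRect(q[:,:2].astype(np.float32));print(n,r,q[:,2].mean())
E
```

```text
knob [ 489.98655824 -150.52727358  145.04413296] [17.45803756 17.70856959  5.34396389] [ 490.54198064 -150.66775043  145.70758372]
g ((492.9877624511719, -257.1380615234375), (23.014331817626953, 25.409997940063477), 29.349056243896484) 85.63567669553733
b ((613.358154296875, -125.06707763671875), (28.72765350341797, 11.22120189666748), 81.8833236694336) 132.42533960315782
```

>>> apply_moves --pt "0.1 -0.05 -2 0" --pt "0.15 -0.05 -5 0" --pt "0.15 -0.05 -8 0" --pt "0.15 -0.05 -9 0" --pt "0.15 -0.05 -9 0"

```text
time: 2.0
tcp_pos: [487.3, -150.4, 107.2]
ee_rot: [-1.853, 1.567, 2.71]
contact_force: [-0.1, 0.4, -0.1]
width: 0.699
```

>>> apply_moves --pt "0 0 0 0" --pt "0 0 0 0" --pt "0 0 0 0" --pt "0 0 0 0" --pt "0 0 0 0" --pt "0 0 0 0" --claw 0.1 --force 25

```text
time: 2.6
tcp_pos: [489.9, -150.4, 109.8]
ee_rot: [1.084, 1.568, -0.634]
contact_force: [-0.4, -1.0, 6.4]
width: 0.181
```

```bash
python3 - <<'E'
from h import *
s=get_state(); print(s['time'],s['tcp_pos'],s['width'],s['contact_force'])
cap('side','side2');c=cap('wrist','wrist2')
s=get_state(); print(s['time'],s['tcp_pos'],s['width'],s['contact_force'])
E
```

```text
2.6 [ 489.89107309 -150.40452905  109.80090026] 0.18109680546318904 [-0.43791843 -0.95016822  6.39349653]
2.7 [ 489.88531389 -150.39462312  109.79755796] 0.1777624939726495 [-0.63299177  0.20525456  6.66184859]
```

View pics/wrist2.png

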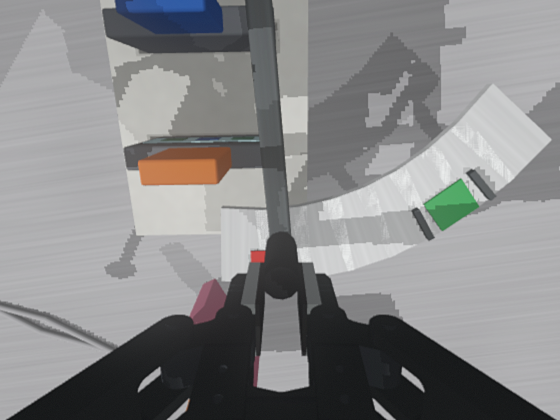

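>>> apply_moves --pt "-0.03 -0.85 0 0" --pt "-0.03 -1.69 0 0" --pt "0.02 -2.54 0 0" --pt "0.11 -3.38 0 0" --pt "0.24 -4.22 0 0" --pt "0.42 -5.06 0 0" --pt "0.64 -5.88 0 0" --pt "0.89 -6.69 0 0" --pt "1.19 -7.48 0 0" --pt "1.53 -8.26 0 0" --pt "1.83 -8.87 0 0" --pt "2.14 -9.46 0 0" --pt "2.14 -9.46 0 0" --pt "2.14 -9.46 0 0"

```text
time: 4.1
tcp_pos: [510.6, -245.8, 109.6]
ee_rot: [0.416, 1.568, -1.302]
contact_force: [-2.7, -1.8, 6.1]
width: 0.179
```

```bash
python3 - <<'E'
from h import *
s=get_state(); print(s['time'],s['tcp_pos'],s['width'],s['contact_force'])
c=cap('wrist','wrist3');cap('top','top3')
E
```

```text
4.1 [ 510.59435487 -245.77758474  109.56738804] 0.17928787728119097 [-2.69603105 -1.81887563  6.11362111]
```

View pics/wrist3.png

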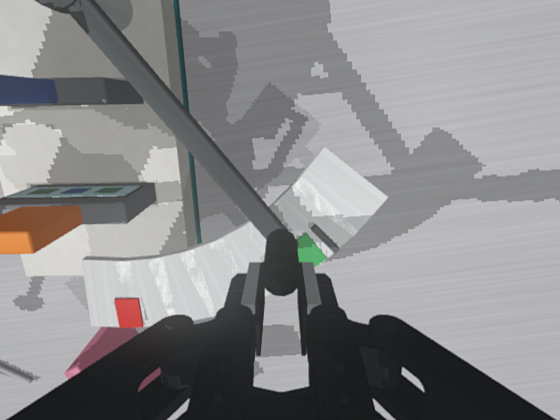

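View pics/top3.png

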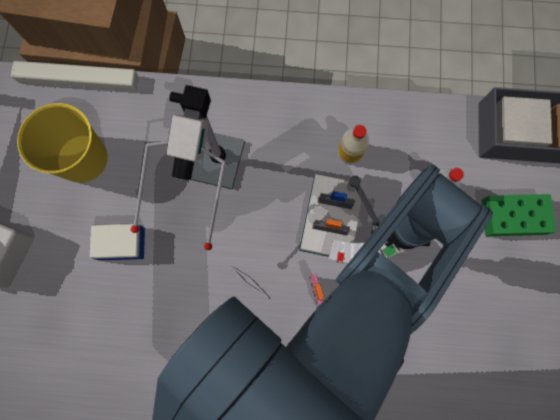

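>>> apply_moves --pt "0 0 0 0" --pt "0 0 0 0" --pt "0 0 0 0" --pt "0 0 2 0" --pt "0 0 5 0" --pt "0 0 8 0" --pt "0 0 9 0" --pt "0 0 9 0" --claw 0.5

```text
time: 5.0
tcp_pos: [511.2, -244.9, 199.8]
ee_rot: [1.092, 1.568, -0.626]
contact_force: [-0.1, 0.2, -0.6]
width: 0.504
```

```bash
python3 - <<'E'
from h import *
s=get_state(); print(s['time'],s['tcp_pos'],s['width'],s['contact_force'])
c=cap('wrist','wrist4')
d=c['depth'];f=c['frame']
Y,X=np.mgrid[0:420,0:560]
P=np.einsum('ij,hwj->hwi',c['extrinsics'][:3,:3],np.einsum('ij,hwj->hwi',np.linalg.inv(c['K']),np.dstack([X,Y,np.ones_like(X)]))*d[...,None])+c['extrinsics'][:3,3]
m=(P[...,2]>142)&(P[...,2]<150)&(abs(X-282)<40)&(abs(Y-230)<60)
q=P[m];print('knob',(q.min(0)+q.max(0))/2,q.max(0)-q.min(0))
hsv=cv2.cvtColor(f,cv2.COLOR_RGB2HSV);H,S=hsv[...,0],hsv[...,1]
for n,mm in dict(g=(H>50)&(H<85)&(S>100)&(abs(P[...,2]-84)<8),o=(H>3)&(H<18)&(S>150)&(abs(P[...,2]-132)<4),b=(H>100)&(H<125)&(S>120)&(abs(P[...,2]-132)<4)).items():
    q=P[mm]
    if len(q)>5: print(n,cv2.minAreaRect(q[:,:2].astype(np.float32)))
E
```

```text
5.0 [ 511.19453031 -244.88762441  199.76705907] 0.5040565393624892 [-0.13492067  0.22530512 -0.56765415]
knob [ 512.36213226 -247.42536783  145.10793794] [17.27069498 17.20621241  5.44232348]
g ((493.2283630371094, -257.23443603515625), (20.517215728759766, 25.070831298828125), 30.08477783203125)
o ((544.7471313476562, -113.165283203125), (34.55869674682617, 10.779928207397461), 82.7314453125)
b ((613.6520385742188, -121.94754791259766), (34.367523193359375, 10.808466911315918), 82.15995025634766)
```

View pics/wrist4.png

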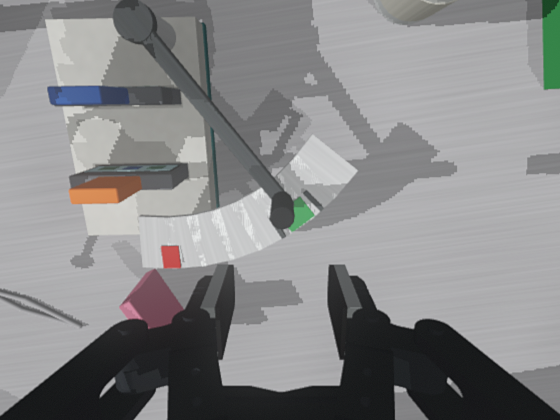

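>>> apply_moves --pt "0.6 2.5 0 0" --pt "1.5 6 0 0" --pt "2.4 10 0 0" --pt "3 12.6 0 0" --pt "3.21 13.34 0 0" --pt "3.21 13.34 0 0" --pt "3.21 13.34 -3 0" --pt "3.21 13.34 -5 0" --pt "3.21 13.34 -5 0" --claw 0.85

```text
time: 5.95
tcp_pos: [539.7, -111.4, 144.7]
ee_rot: [-1.747, 1.563, 2.817]
contact_force: [-0.1, -0.0, -0.3]
width: 0.851
```

```bash
cat >> h.py <<'E'
def cloud(c):
    d=c['depth'];Y,X=np.mgrid[0:420,0:560]
    return np.einsum('ij,hwj->hwi',c['extrinsics'][:3,:3],np.einsum('ij,hwj->hwi',np.linalg.inv(c['K']),np.dstack([X,Y,np.ones_like(X)]))*d[...,None])+c['extrinsics'][:3,3]
def st():
    s=get_state(); print(s['time'],s['tcp_pos'].round(1),s['ee_rot'].round(3),round(s['width'],3),s['contact_force'].round(1),s['joint_pos'].round(2))
E
python3 - <<'E'
from h import *
st(); cap('wrist','wrist5'); cap('side','side5'); c=load('side5')
cv2.imwrite('pics/side5z.png',cv2.resize(c['frame'][130:280,220:420,::-1],None,fx=3.5,fy=3.5,interpolation=cv2.INTER_CUBIC))
E
```

```text
5.95 [ 539.7 -111.4  144.7] [-1.747  1.563  2.817] 0.851 [-0.1 -0.  -0.3] [-0.41  0.31  1.61 -0.    1.24  1.31]
```

View pics/wrist5.png

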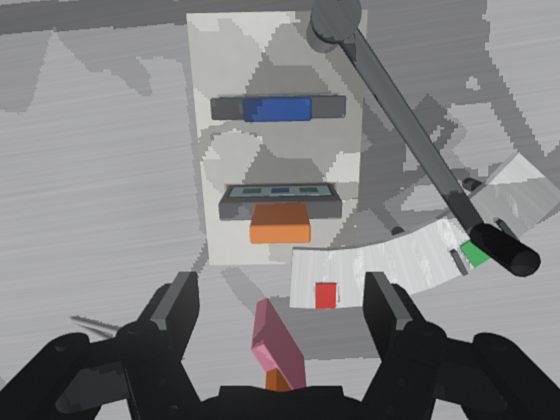

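View pics/side5z.png

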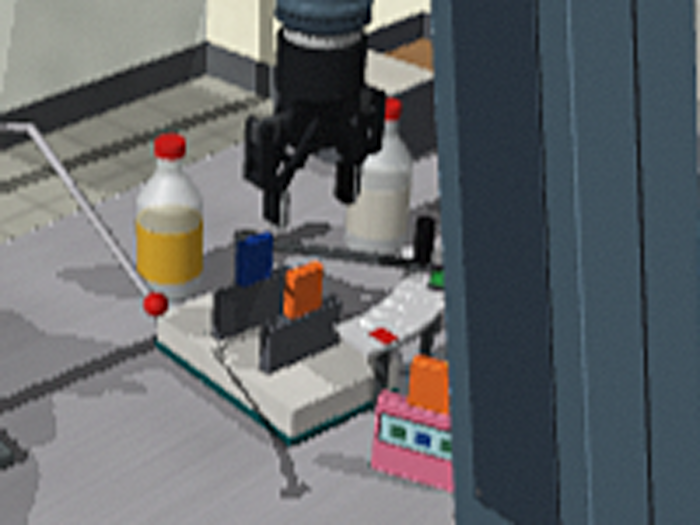

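```bash
python3 - <<'E'
from h import *
st(); c=load('side5')
for P in [(542,-111,145),(542,-111,157),(542-.147*38,-111-38,157),(542.,-111+38,157),(542,-111,132)]:
    print(P,((proj(c,P)-[220,130])*3.5).round(0))
P=cloud(load('wrist5'));f=load('wrist5')['frame'];hsv=cv2.cvtColor(f,cv2.COLOR_RGB2HSV);H,S=hsv[...,0],hsv[...,1]
q=P[(H>3)&(H<18)&(S>150)&(abs(P[...,2]-132)<4)];print(cv2.minAreaRect(q[:,:2].astype(np.float32)),q[:,2].mean())
E
```

```text
6.05 [ 542.1 -112.1  148. ] [-1.579  1.569  2.985] 0.852 [0.4 0.  0.6] [-0.41  0.3   1.6  -0.    1.24  1.31]
(542, -111, 145) [306. 258.]
(542, -111, 157) [306. 246.]
(536.414, -149, 157) [339. 235.]
(542.0, -73, 157) [278. 261.]
(542, -111, 132) [305. 271.]
((544.751220703125, -112.92791748046875), (34.521732330322266, 12.039896011352539), 83.48320770263672) 132.5152455850479
```

```bash
python3 - <<'E'
from h import *
c=load('side5'); P=cloud(c)
# points of gripper: near TCP x,y, z 140..320
m=(abs(P[...,0]-542)<60)&(abs(P[...,1]+111)<75)&(P[...,2]>136)&(P[...,2]<330)
q=P[m]
for z in range(140,300,8):
    k=q[(q[:,2]>=z)&(q[:,2]<z+8)]
    if len(k): print(z,len(k),k[:,0].min().round(),k[:,0].max().round(),k[:,1].min().round(),k[:,1].max().round())
w=load('wrist5');Pw=cloud(w)
for (u,v) in [(188,285),(188,310),(375,285),(375,310),(180,280)]: print(u,v,Pw[v,u].round(1))
m=(w['depth']<230)&(w['depth']>0); print(Pw[m].min(0),np.percentile(Pw[m][:,2],[0,1,5]))
E
```

```text
188 10 525.0 556.0 -152.0 -69.0
196 31 524.0 555.0 -164.0 -64.0
204 30 525.0 553.0 -163.0 -60.0
212 36 526.0 555.0 -160.0 -61.0
220 34 526.0 555.0 -157.0 -62.0
228 27 524.0 549.0 -156.0 -59.0
236 54 522.0 560.0 -178.0 -42.0
244 79 517.0 563.0 -181.0 -41.0
252 78 519.0 563.0 -179.0 -43.0
260 90 520.0 562.0 -177.0 -43.0
268 85 519.0 564.0 -179.0 -43.0
276 85 520.0 564.0 -176.0 -42.0
284 115 518.0 563.0 -174.0 -44.0
292 104 522.0 566.0 -177.0 -42.0
188 285 [556.  -78.8 201.8]
188 310 [545.7 -76.7 202.9]
375 285 [ 545.9 -150.6  202.5]
375 310 [ 538.5 -148.7  208. ]
180 280 [557.2 -75.1 198.8]
[ 503.49417583 -255.67647764   62.48728767] [62.48728767 86.82037575 99.02462456]
```

```bash
python3 - <<'E'
from h import *
cap('side','side6'); st()
for t,x,y in [('side6',542,-111),('side5',542,-111),('side2',489,-150)]:
    c=load(t); P=cloud(c)
    m=(abs(P[...,0]-x)<60)&(abs(P[...,1]-y)<75)&(P[...,2]>136)&(P[...,2]<330)
    q=P[m]; print(t,[(z,int(((q[:,2]>=z)&(q[:,2]<z+8)).sum())) for z in range(136,260,8)])
for t in ['wrist5','wrist4','wrist3','wrist2','wrist1']:print(t,load(t)['extrinsics'][:3,3].round(1))
E
```

```text
6.1 [ 542.8 -112.2  148.9] [ 0.957  1.57  -0.762] 0.849 [ 0.6 -0.6 -0.1] [-0.4   0.3   1.6  -0.    1.24  1.31]
side6 [(136, 5), (144, 0), (152, 0), (160, 0), (168, 0), (176, 0), (184, 0), (192, 20), (200, 33), (208, 36), (216, 33), (224, 30), (232, 30), (240, 64), (248, 78), (256, 89)]
side5 [(136, 11), (144, 0), (152, 0), (160, 0), (168, 0), (176, 0), (184, 0), (192, 20), (200, 33), (208, 35), (216, 35), (224, 30), (232, 42), (240, 66), (248, 71), (256, 94)]
side2 [(136, 23), (144, 18), (152, 23), (160, 31), (168, 33), (176, 29), (184, 28), (192, 53), (200, 43), (208, 63), (216, 69), (224, 66), (232, 73), (240, 89), (248, 75), (256, 45)]
wrist5 [ 618.6 -124.6  320.2]
wrist4 [ 588.4 -257.2  376.1]
wrist3 [ 588.1 -258.   285.8]
wrist2 [ 567.1 -162.7  286.1]
wrist1 [ 565.6 -160.8  374.2]
```

```bash
python3 - <<'E'
from h import *
for t,pts in [('wrist2',[(249,265),(249,290),(313,265),(313,300),(283,240),(283,290)]),('wrist4',[(225,270),(225,290),(215,267),(340,270)])]:
    P=cloud(load(t))
    for u,v in pts: print(t,u,v,P[v,u].round(1))
c=load('side2');P=cloud(c)
cv2.imwrite('pics/side2z.png',cv2.resize(c['frame'][130:280,220:420,::-1],None,fx=3.5,fy=3.5,interpolation=cv2.INTER_CUBIC))
print(((proj(c,(489,-150,110))-[220,130])*3.5),((proj(c,(489,-150,145))-[220,130])*3.5))
E
```

```text
wrist2 249 265 [ 502.5 -139.5  149.8]
wrist2 249 290 [ 502.8 -141.5  171.9]
wrist2 313 265 [ 498.7 -167.1  150.5]
wrist2 313 300 [ 499.6 -164.6  179.2]
wrist2 283 240 [ 497.7 -154.1  114.7]
wrist2 283 290 [ 485.7 -152.1  145.7]
wrist4 225 270 [ 525.7 -224.6  245.5]
wrist4 225 290 [ 523.2 -226.   257.8]
wrist4 215 267 [ 413.8 -152.4    0.7]
wrist4 340 270 [ 518.1 -272.5  244.5]
[376.56259759 298.50315512] [379.66107314 264.6265687 ]
```

View pics/side2z.png

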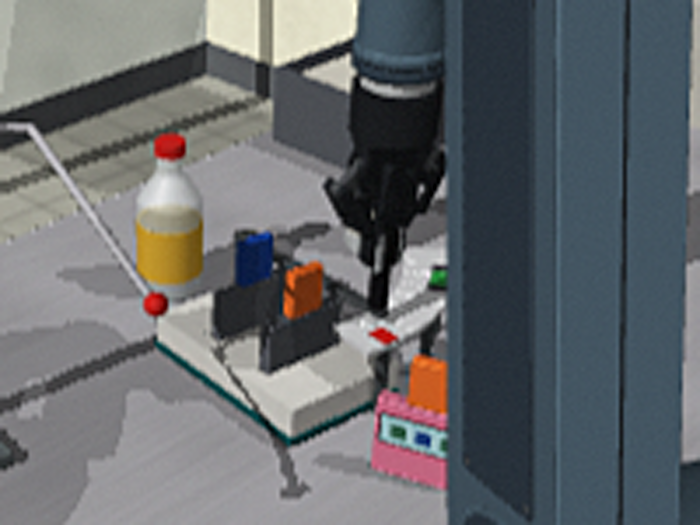

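>>> apply_moves --pt "0 0 -1.5 0" --pt "0 0 -3.5 0" --pt "0 0 -5 0" --pt "0 0 -5.4 0" --pt "0 0 -5.4 0" --pt "0 0 -5.4 0"

```text
time: 6.7
tcp_pos: [543.4, -111.6, 95.7]
ee_rot: [1.301, 1.569, -0.417]
contact_force: [-0.5, -0.1, -0.1]
width: 0.851
```

```bash
python3 - <<'E'
from h import *
cap('side','side7');cap('wrist','wrist7'); st(); c=load('side7')
cv2.imwrite('pics/side7z.png',cv2.resize(c['frame'][150:270,240:400,::-1],None,fx=5,fy=5,interpolation=cv2.INTER_CUBIC))
P=cloud(c); m=(abs(P[...,0]-542)<60)&(abs(P[...,1]+111)<75)&(c['frame'].max(2)<60)
q=P[m];print([(z,int(((q[:,2]>=z)&(q[:,2]<z+6)).sum())) for z in range(88,200,6)])
E
```

```text
6.8 [ 543.3 -111.4   95.7] [ 1.313  1.569 -0.405] 0.851 [0.5 0.1 0.3] [-0.4   0.35  1.67 -0.    1.12  1.31]
[(88, 14), (94, 0), (100, 0), (106, 0), (112, 0), (118, 0), (124, 1), (130, 0), (136, 2), (142, 10), (148, 15), (154, 22), (160, 15), (166, 21), (172, 20), (178, 16), (184, 31), (190, 46), (196, 49)]
```

View pics/side7z.png

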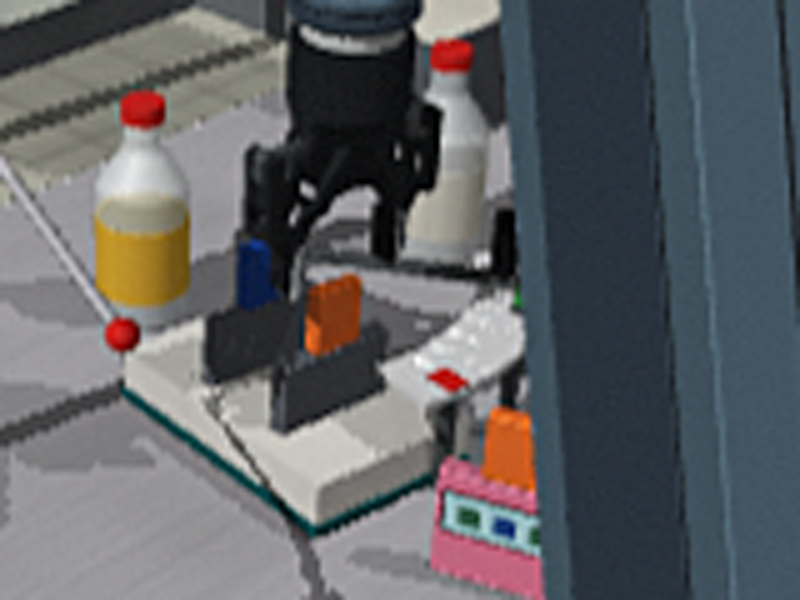

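View pics/wrist7.png

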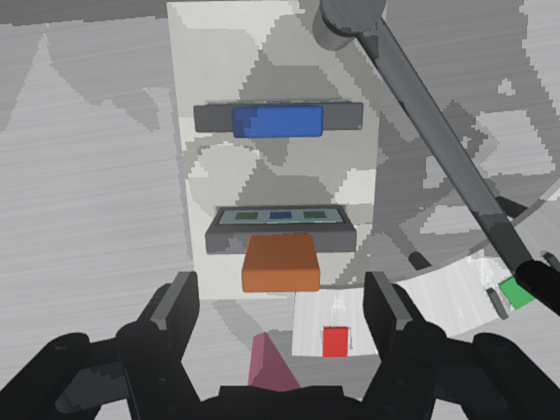

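>>> apply_moves --pt "0 0 -0.8 0" --pt "0 0 -1.8 0" --pt "0 0 -2.5 0" --pt "0 0 -2.5 0"

```text
time: 7.2
tcp_pos: [541.2, -110.5, 67.6]
ee_rot: [-1.822, 1.567, 2.743]
contact_force: [-0.6, -0.6, 0.1]
width: 0.849
```

```bash
python3 - <<'E'
from h import *
cap('side','side8');cap('wrist','wrist8'); st(); c=load('side8')
cv2.imwrite('pics/side8z.png',cv2.resize(c['frame'][150:270,240:400,::-1],None,fx=5,fy=5,interpolation=cv2.INTER_CUBIC))
E
```

```text
7.3 [ 542.2 -110.9   68.9] [-1.832  1.57   2.733] 0.851 [ 0.3 -0.2  0.6] [-0.4   0.38  1.7   0.    1.06  1.31]
```

View pics/side8z.png

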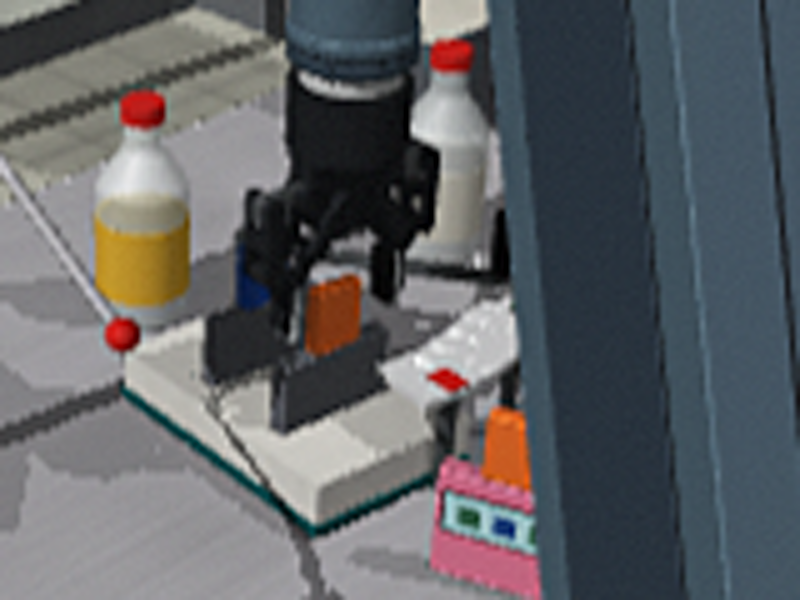

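View pics/wrist8.png

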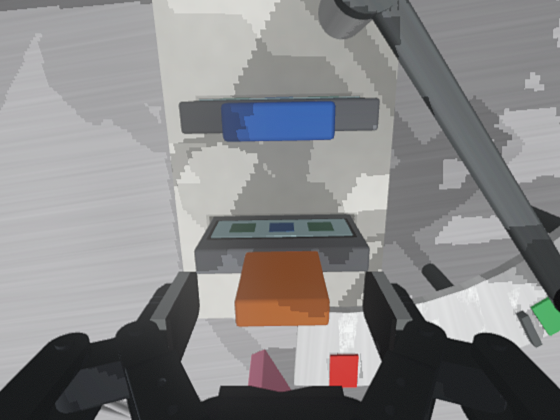

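>>> apply_moves --pt "0 0 -0.6 0" --pt "0 0 -1.2 0" --pt "0 0 -1.6 0" --pt "0 0 -1.6 0"

```text
time: 7.7
tcp_pos: [541.9, -110.8, 52.6]
ee_rot: [-1.829, 1.569, 2.737]
contact_force: [0.2, -0.1, 0.2]
width: 0.852
```

>>> apply_moves --pt "0 0 0 0" --pt "0 0 0 0" --pt "0 0 0 0" --pt "0 0 0 0" --pt "0 0 0 0" --pt "0 0 0 0" --pt "0 0 0 0" --claw 0.3 --force 25

```text
time: 8.4
tcp_pos: [542.8, -111.2, 53.7]
ee_rot: [1.229, 1.57, -0.489]
contact_force: [0.2, -1.5, 3.0]
width: 0.419
```

```bash
python3 - <<'E'
from h import *
cap('side','side9');cap('wrist','wrist9'); st(); c=load('side9')
cv2.imwrite('pics/side9z.png',cv2.resize(c['frame'][150:270,240:400,::-1],None,fx=5,fy=5,interpolation=cv2.INTER_CUBIC))
E
```

```text
8.5 [ 542.8 -111.2   53.7] [ 1.245  1.57  -0.473] 0.419 [-0.5 -1.6  3.4] [-0.4   0.4   1.71 -0.    1.02  1.31]
```

View pics/side9z.png

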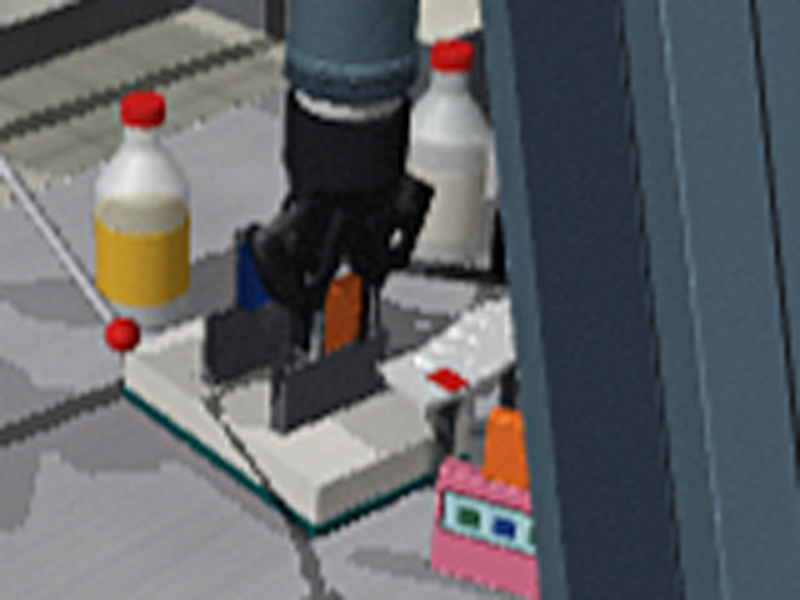

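View pics/wrist9.png

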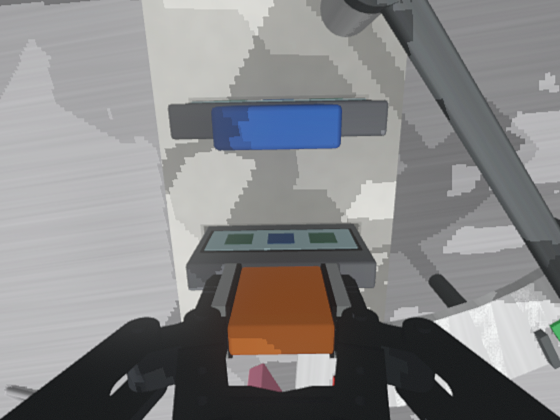

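>>> apply_moves --pt "0 0 0.4 0" --pt "0 0 1.0 0" --pt "0 0 1.6 0" --pt "0 0 2.1 0" --pt "0 0 2.2 0" --pt "0 0 2.2 0"

```text
time: 9.1
tcp_pos: [542.7, -111.0, 75.7]
ee_rot: [1.365, 1.57, -0.353]
contact_force: [-0.1, -0.0, -1.5]
width: 0.416
```

```bash
python3 - <<'E'
from h import *
st(); cap('wrist','wrist10'); cap('side','side10'); c=load('side10')
cv2.imwrite('pics/side10z.png',cv2.resize(c['frame'][150:270,240:400,::-1],None,fx=5,fy=5,interpolation=cv2.INTER_CUBIC))
E
```

```text
9.1 [ 542.7 -111.    75.7] [ 1.365  1.57  -0.353] 0.416 [-0.1 -0.  -1.5] [-0.4   0.38  1.69  0.    1.07  1.31]
```

View pics/side10z.png

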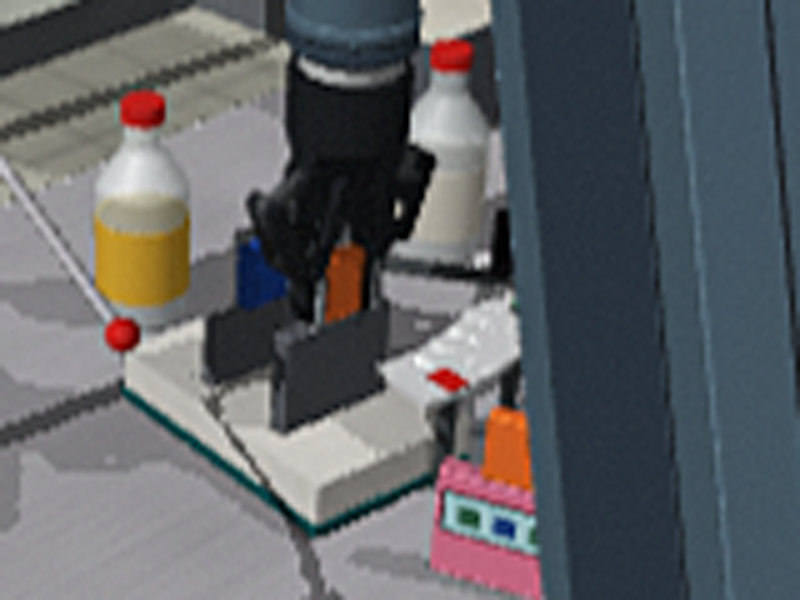

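View pics/wrist10.png

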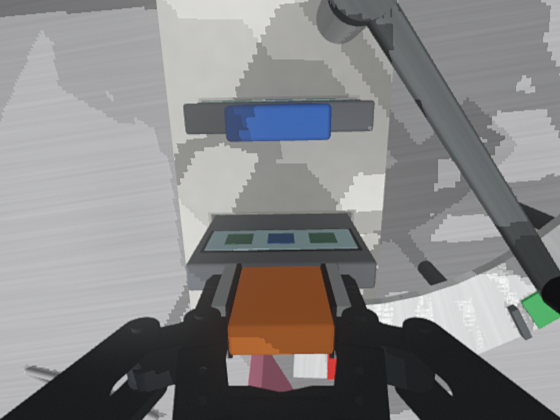

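>>> apply_moves --pt "-0.3 0.05 0 0" --pt "-0.7 0.1 0 0" --pt "-1.1 0.16 0 0" --pt "-1.5 0.22 0 0" --pt "-1.9 0.28 -0.05 0" --pt "-2.3 0.34 -0.1 0" --pt "-2.6 0.38 -0.15 0" --pt "-2.6 0.38 -0.15 0"

```text
time: 10.0
tcp_pos: [516.0, -107.2, 74.0]
ee_rot: [-0.818, 1.571, -2.536]
contact_force: [2.8, -0.8, -0.8]
width: 0.418
```

```bash
cat >> h.py <<'E'
def slide(tag):
    from scipy.spatial.transform import Rotation as R
    c=load(tag);P=cloud(c);f=c['frame'];hsv=cv2.cvtColor(f,cv2.COLOR_RGB2HSV)
    H,S,V=[hsv[...,i].astype(int) for i in range(3)]
    s=get_state()['tcp_pos']
    m=(H>70)&(H<125)&(S>25)&(np.hypot(P[...,0]-s[0]-15,P[...,1]-s[1])<60)&(P[...,2]>s[2]-40)&(P[...,2]<s[2]+40)
    k,l,stt,ce=cv2.connectedComponentsWithStats(cv2.morphologyEx(m.astype(np.uint8),cv2.MORPH_CLOSE,np.ones((3,3))))
    i=1+np.argmax(stt[1:,4]); mm=l==i
    q=P[cv2.erode(mm.astype(np.uint8),np.ones((3,3)))>0]; o=q.mean(0); u,sv,vt=np.linalg.svd(q-o,full_matrices=False)
    n=vt[2]; n=n*np.sign(n[0]); 
    # rays of the mask pixels onto fitted plane; rectangle
    n0=n
    ys,xs=np.nonzero(mm); r=(c['extrinsics'][:3,:3]@np.linalg.inv(c['K'])@np.c_[xs,ys,np.ones(len(xs))].T).T; e=c['extrinsics'][:3,3]
    X=e+r*(((o-e)@n0)/(r@n0))[:,None]
    yy=np.cross([0,0,1],n0);yy/=np.linalg.norm(yy);zz=np.cross(n0,yy)
    rect=cv2.minAreaRect(np.c_[(X-o)@yy,(X-o)@zz].astype(np.float32))
    cen=o+rect[0][0]*yy+rect[0][1]*zz
    print(tag,'bbox',stt[i].tolist(),'rms',np.sqrt(((q-o)@n).var()),'n',n.round(3),'tilt',np.degrees(np.arcsin(n[2])).round(2),'yaw',np.arctan2(n[1],n[0]).round(3),'rect',rect,'centre',cen.round(1),'rel tcp',(cen-s).round(1))
    return cen,n
E
python3 - <<'E'
from h import *
st(); cap('wrist','wrist11'); cap('side','side11'); c=load('side11')
slide('wrist10')
slide('wrist11')
cv2.imwrite('pics/side11z.png',cv2.resize(c['frame'][150:270,240:400,::-1],None,fx=5,fy=5,interpolation=cv2.INTER_CUBIC))
E
```

```text
10.0 [ 516.  -107.2   74. ] [-0.818  1.571 -2.536] 0.418 [ 2.8 -0.8 -0.8] [-0.42  0.34  1.76 -0.    1.05  1.3 ]
wrist10 bbox [204, 229, 154, 22, 2969] rms 2.3056111684611924 n [ 0.959 -0.124 -0.254] tilt -14.69 yaw -0.129 rect ((1.2866592407226562, -10.05950927734375), (86.60084533691406, 88.65184783935547), 88.65077209472656) centre [ 550.2 -112.5   75. ] rel tcp [34.1 -5.3  1. ]
wrist11 bbox [201, 201, 161, 32, 4644] rms 3.6057394952334163 n [ 0.979 -0.131 -0.156] tilt -8.95 yaw -0.133 rect ((2.868000030517578, -14.09884262084961), (101.517333984375, 93.730224609375), 86.44756317138672) centre [ 537.8 -109.1   72.3] rel tcp [21.6 -1.9 -1.7]
```

View pics/side11z.png

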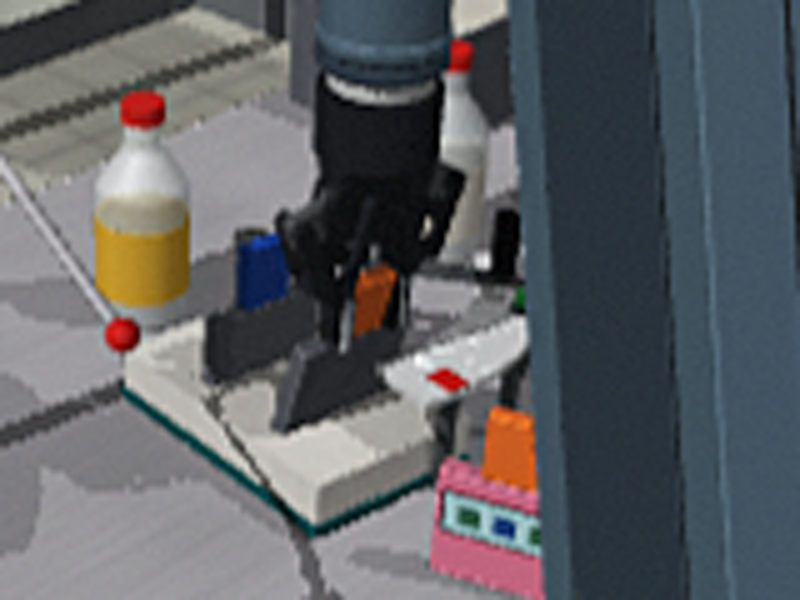

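View pics/wrist11.png

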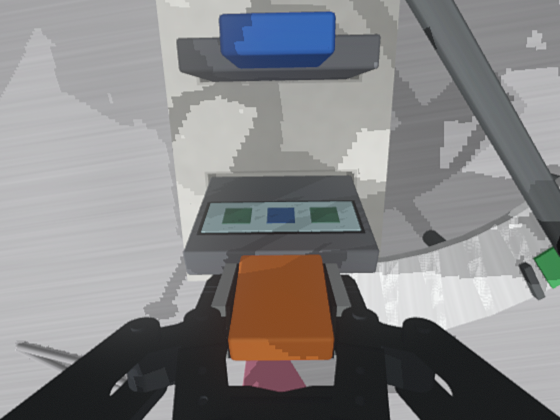

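```bash
python3 - <<'E'
from h import *
P=cloud(load('wrist11')); f=load('wrist11')['frame']
for v in range(172,264,4): print(v,P[v,262].round(1),P[v,300].round(1),f[v,262])
E
```

```text
172 [ 549.4 -100.3   11.4] [ 545.8 -126.6   13. ] [134 134 130]
176 [ 552.2 -102.2   40.1] [ 548.9 -125.5   40.8] [113 115 112]
180 [ 550.7 -102.2   44.5] [ 547.6 -125.    46. ] [77 79 81]
184 [ 549.5 -102.3   50.5] [ 546.4 -124.6   51. ] [76 78 80]
188 [ 548.1 -102.3   54.7] [ 545.1 -124.2   55.8] [75 77 79]
192 [ 547.3 -102.5   61. ] [ 544.  -123.8   60.5] [75 77 79]
196 [ 545.6 -102.3   63.4] [ 542.7 -123.4   64.3] [75 76 78]
200 [ 544.5 -102.4   67.8] [ 541.6 -123.    68.4] [73 75 77]
204 [ 543.5 -102.4   72.2] [ 540.8 -122.6   73.3] [123 143 145]
208 [ 542.6 -102.5   76.9] [ 539.8 -122.3   77.1] [123 142 145]
212 [ 541.8 -102.6   81.2] [ 539.1 -122.    81.7] [122 142 145]
216 [ 540.5 -102.6   84. ] [ 537.8 -121.6   84.3] [112 129 132]
220 [ 539.9 -102.7   88.4] [ 537.3 -121.3   88.8] [123 142 145]
224 [ 538.6 -102.6   90.6] [ 536.2 -121.    91.6] [122 141 144]
228 [ 537.8 -102.6   94.1] [ 535.  -120.8   94. ] [122 141 144]
232 [ 537.  -102.7   97.4] [ 533.7 -120.5   95.9] [58 62 64]
236 [ 536.  -102.6  100.1] [ 533.1 -120.2   99.5] [79 79 81]
240 [ 534.8 -102.6  102.2] [ 532.5 -119.9  102.8] [73 72 73]
244 [ 534.2 -102.6  105.4] [ 532.  -119.7  106.2] [71 71 72]
248 [ 533.6 -102.7  108.6] [ 531.3 -119.5  109.1] [81 79 81]
252 [ 532.5 -102.6  110.4] [ 530.1 -119.2  110.7] [108 109 113]
256 [ 531.3 -102.5  112. ] [ 528.9 -119.   112.2] [149  84  44]
260 [ 530.7 -102.5  114.9] [ 528.4 -118.7  115. ] [150  86  44]
```

```bash
cat >> h.py <<'E'
def slide(tag,win=(215,345,185,240),tcp=None):
    c=load(tag);P=cloud(c);f=c['frame'].astype(int)
    a,b,r0,r1=win
    q=P[r0:r1,a:b].reshape(-1,3)
    for _ in range(8):
        o=q.mean(0);n=np.linalg.svd(q-o,full_matrices=False)[2][2];n*=np.sign(n[0])
        d=P-o; dist=np.abs(d@n); q=P[r0:r1,a:b].reshape(-1,3); q=q[dist[r0:r1,a:b].ravel()<max(1.5,0)] if _>1 else q[dist[r0:r1,a:b].ravel()<4]
    yy=np.cross([0,0,1],n);yy/=np.linalg.norm(yy);zz=np.cross(n,yy)
    m=(dist<4)&(f[...,1]-f[...,0]>8)&(np.linalg.norm(d,axis=2)<80)
    k,l,s,_=cv2.connectedComponentsWithStats(cv2.morphologyEx(m.astype(np.uint8),cv2.MORPH_CLOSE,np.ones((5,5))))
    i=1+np.argmax(s[1:,4]); ys,xs=np.nonzero(l==i)
    r=(c['extrinsics'][:3,:3]@np.linalg.inv(c['K'])@np.c_[xs,ys,np.ones(len(xs))].T).T; e=c['extrinsics'][:3,3]
    X=e+r*(((o-e)@n)/(r@n))[:,None]
    rect=cv2.minAreaRect(np.c_[(X-o)@yy,(X-o)@zz].astype(np.float32)); cen=o+rect[0][0]*yy+rect[0][1]*zz
    t=get_state()['tcp_pos'] if tcp is None else tcp
    print(tag,len(q),s[i].tolist(),'tilt',np.degrees(np.arcsin(n[2])).round(2),'yaw',np.arctan2(n[1],n[0]).round(3),'rect',np.round(rect[1],1),round(rect[2],1),'centre',cen.round(1),'rel',(cen-t).round(1))
    return cen,n
E
python3 - <<'E'
from h import *
slide('wrist11'); slide('wrist10',(215,345,220,248),np.array([542.7,-111,75.7]))
E
```

```text
wrist11 7095 [201, 201, 160, 32, 4580] tilt 14.56 yaw -0.132 rect [28.3 76.4] 89.7 centre [ 539.4 -111.9   83.9] rel [23.3 -4.7  9.9]
wrist10 3629 [204, 229, 154, 22, 2917] tilt -1.65 yaw -0.13 rect [76.1 30.3] 0.0 centre [ 552.4 -113.8   83. ] rel [ 9.7 -2.8  7.3]
```

```bash
python3 - <<'E'
from h import *
for t in ['wrist10','wrist11','wrist1','wrist5','top0','side0']:
    c=load(t);P=cloud(c)
    z=40 if t.startswith('wrist1') and t!='wrist1' else 0
    for z in (0,40):
        q=P[(abs(P[...,2]-z)<5)&(c['depth']>0)&(abs(P[...,0]-550)<200)&(abs(P[...,1]+120)<200)]
        if len(q)<500: continue
        for _ in range(3):
            o=np.median(q,0);A=np.c_[q[:,:2]-o[:2],np.ones(len(q))];x=np.linalg.lstsq(A,q[:,2],rcond=None)[0]
            q=q[abs(A@x-q[:,2])<2.5]
        print(t,z,len(q),'n',(-x[:2]).round(4),'z',x[2].round(2))
E
```

```text
wrist10 0 90739 n [0.0001 0.0007] z 0.48
wrist10 40 39330 n [-0.0001  0.0006] z 40.54
wrist11 0 85093 n [0.0001 0.0007] z 0.48
wrist11 40 31177 n [0.0002 0.0007] z 40.54
wrist1 0 66226 n [0.0001 0.0006] z 0.43
wrist1 40 17743 n [0.0005 0.0008] z 40.46
wrist5 0 81689 n [0.0001 0.0006] z 0.46
wrist5 40 28701 n [0.     0.0006] z 40.51
top0 0 11529 n [0.0008 0.0004] z -0.04
top0 40 1644 n [-0.0029  0.0014] z 39.83
side0 0 3261 n [-0.0013  0.0008] z 3.08
side0 40 576 n [-0.0023  0.0047] z 42.77
```

>>> apply_moves --pt "-0.3 0.04 -0.06 0" --pt "-0.65 0.1 -0.15 0" --pt "-1.0 0.15 -0.27 0" --pt "-1.35 0.2 -0.38 0" --pt "-1.35 0.2 -0.38 0" --pt "-1.35 0.2 -0.38 0"

```text
time: 10.7
tcp_pos: [502.3, -105.1, 69.9]
ee_rot: [-1.667, 1.569, 2.898]
contact_force: [1.8, -0.9, 0.7]
width: 0.42
```

```bash
python3 - <<'E'
from h import *
st(); cap('wrist','wrist12'); slide('wrist12',(215,345,165,220))
E
```

```text
10.7 [ 502.3 -105.1   69.9] [-1.667  1.569  2.898] 0.42 [ 1.8 -0.9  0.7] [-0.42  0.32  1.79 -0.    1.03  1.29]
wrist12 7113 [199, 186, 165, 38, 5700] tilt 22.06 yaw -0.133 rect [28.4 76.5] 89.6 centre [ 533.2 -111.    84.2] rel [30.9 -5.9 14.3]
```

View pics/wrist12.png

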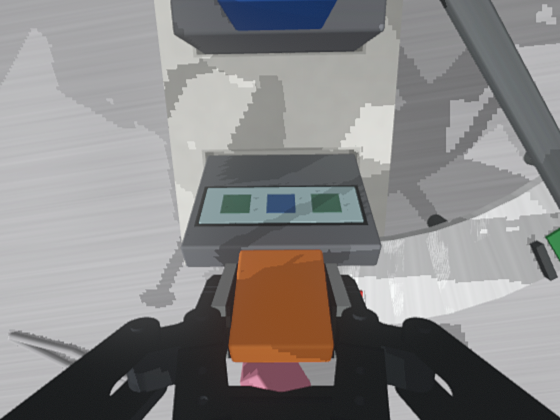

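>>> apply_moves --pt "-0.15 0.02 -0.06 0" --pt "-0.35 0.05 -0.14 0" --pt "-0.35 0.05 -0.14 0" --pt "-0.35 0.05 -0.14 0"

```text
time: 11.15
tcp_pos: [499.5, -104.7, 68.7]
ee_rot: [1.597, 1.571, -0.121]
contact_force: [2.5, -0.1, 0.7]
width: 0.418
```

>>> apply_moves --pt "0 0 0 0" --pt "0 0 0 0" --pt "0.05 0 0.5 0" --pt "0.3 0 1.5 0" --pt "0.5 0 3 0" --pt "0.5 0 5 0" --pt "0.5 0 8 0" --pt "0.5 0 10 0" --pt "0.5 0 10 0" --pt "0.5 0 10 0" --force 60

```text
time: 12.15
tcp_pos: [503.8, -104.4, 168.5]
ee_rot: [-1.733, 1.57, 2.832]
contact_force: [0.3, -0.9, -1.9]
width: 0.413
```

```bash
python3 - <<'E'
from h import *
st(); cap('wrist','wrist13'); slide('wrist13',(215,345,165,220));cap('side','side13'); c=load('side13')
cv2.imwrite('pics/side13z.png',cv2.resize(c['frame'][130:270,200:400,::-1],None,fx=4,fy=4,interpolation=cv2.INTER_CUBIC))
E
```

```text
12.15 [ 503.8 -104.4  168.5] [-1.733  1.57   2.832] 0.413 [ 0.3 -0.9 -1.9] [-0.42  0.22  1.66 -0.    1.26  1.3 ]
wrist13 7106 [198, 184, 167, 39, 5876] tilt 23.57 yaw -0.133 rect [28.5 76.6] 89.6 centre [ 536.  -110.4  183.3] rel [32.6 -6.2 15.6]
```

View pics/side13z.png

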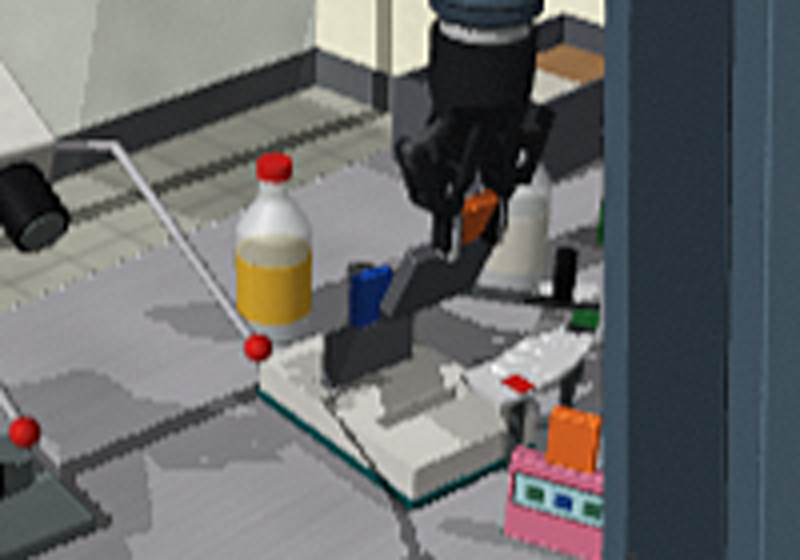

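View pics/wrist13.png

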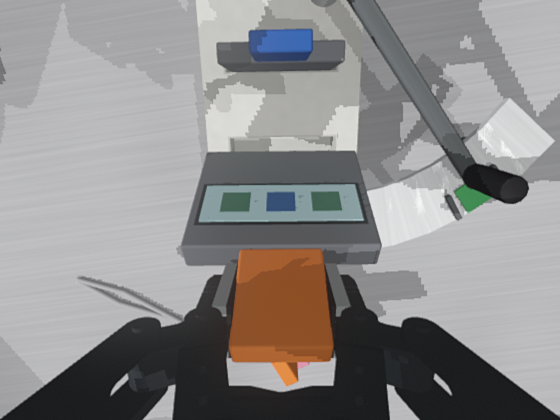

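>>> apply_moves --pt "-1 0 0.5 0" --pt "-3.5 0 1.7 0" --pt "-6.5 0.3 3 0" --pt "-9.5 1 4.3 0" --pt "-12 2.5 5.5 0" --pt "-14 5 6.3 0" --pt "-15 8 6.8 0" --pt "-15.1 11.5 6.8 0" --pt "-15.1 15 6.8 0" --pt "-15.1 18.5 6.8 0" --pt "-15.1 22 6.8 0" --pt "-15.1 25.5 6.8 0" --pt "-15.1 29 6.8 0" --pt "-15.1 32 6.8 0" --pt "-15.1 34.5 6.8 0" --pt "-15.1 36 6.8 0" --pt "-15.1 36.25 6.8 0" --pt "-15.1 36.25 6.8 0" --pt "-15.1 36.25 6.8 0"

```text
time: 14.15
tcp_pos: [353.1, 256.9, 236.4]
ee_rot: [-0.661, 1.57, -2.379]
contact_force: [0.0, -0.0, -0.3]
width: 0.409
```

```bash
python3 - <<'E'
from h import *
st(); cap('wrist','wrist14'); slide('wrist14',(215,345,165,220));cap('side','side14');cap('top','top14')
E
```

```text
14.15 [353.1 256.9 236.4] [-0.661  1.57  -2.379] 0.409 [ 0.  -0.  -0.3] [ 0.37  0.03  1.72 -0.    1.4   2.09]
wrist14 7109 [198, 184, 167, 39, 5888] tilt 23.61 yaw -0.133 rect [28.5 76.6] 89.5 centre [385.2 250.9 251.3] rel [31.9 -5.9 14.8]
```

View pics/wrist14.png

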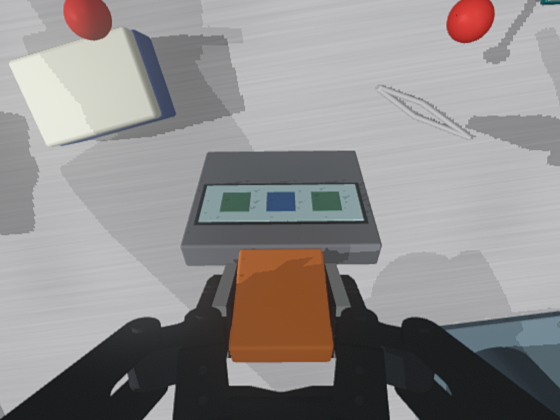

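View pics/side14.png

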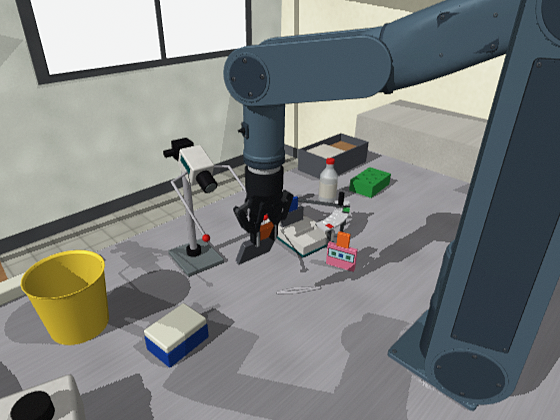

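View pics/top14.png

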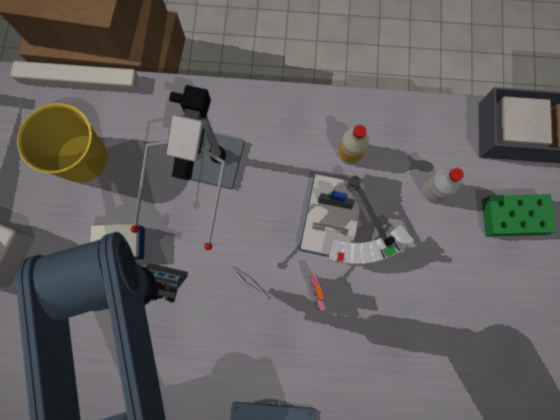

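```bash
cat >> h.py <<'E'
def balls(tag):
    from scipy.optimize import least_squares
    c=load(tag);P=cloud(c);hsv=cv2.cvtColor(c['frame'],cv2.COLOR_RGB2HSV);H,S,V=[hsv[...,i].astype(int) for i in range(3)]
    m=((H<5)|(H>174))&(S>140)&(V>70)&(P[...,2]>200)&(P[...,2]<300)
    k,l,s,ce=cv2.connectedComponentsWithStats(m.astype(np.uint8)); out=[]
    for i in range(1,k):
        if s[i,4]<20: continue
        q=P[l==i]; r=least_squares(lambda x:np.linalg.norm(q-x,axis=1)-9,q.mean(0)-[0,0,5],loss='soft_l1')
        print(tag,s[i].tolist(),r.x.round(1),len(q),np.abs(r.fun).mean().round(2)); out.append(r.x)
    if len(out)==2:
        a,b=sorted(out,key=lambda p:-p[1]); d=a-b
        print('mid',((a+b)/2).round(1),'len',np.linalg.norm(d).round(1),'yaw',np.arctan2(-d[0],d[1]).round(4),'tilt',d[2]/160)
        return (a+b)/2
E
python3 - <<'E'
from h import *
from scipy.spatial.transform import Rotation as R
balls('wrist14');balls('top14');balls('top0');balls('side0')
print(R.from_euler('xyz',get_state()['ee_rot']).as_matrix().round(4))
E
```

```text
wrist14 [64, 0, 41, 37, 883] [476.3 319.  249.6] 883 0.49
wrist14 [447, 0, 47, 43, 1611] [452.1 160.8 249.8] 1611 0.46
mid [464.2 239.9 249.7] len 160.0 yaw -0.1522 tilt -0.0011797695485860516
top14 [131, 226, 7, 6, 37] [476.3 319.  248.7] 37 1.15
top14 [204, 243, 8, 7, 40] [452.6 162.2 249.3] 40 0.99
mid [464.5 240.6 249. ] len 158.6 yaw -0.1496 tilt -0.003942035809425093
top0 [131, 226, 8, 6, 42] [477.1 320.3 249.2] 42 1.16
top0 [204, 243, 8, 7, 40] [452.1 162.4 248.9] 40 1.0
mid [464.6 241.3 249. ] len 159.8 yaw -0.1567 tilt 0.0020192133787148236
side0 [261, 214, 7, 6, 35] [453.4 161.  251.5] 35 1.09
side0 [202, 234, 8, 8, 44] [477.3 318.5 251.8] 44 0.81
mid [465.3 239.7 251.6] len 159.3 yaw -0.1505 tilt 0.0015355170722399336
[[ 0.000e+00  9.890e-01 -1.479e-01]
 [-2.000e-04 -1.479e-01 -9.890e-01]
 [-1.000e+00  0.000e+00  2.000e-04]]
```

>>> apply_moves --pt "0.4 -0.05 0 0" --pt "1.2 -0.15 0 -0.005" --pt "2.2 -0.3 0 -0.01" --pt "3.2 -0.42 -0.05 -0.015" --pt "4.2 -0.55 -0.1 -0.019" --pt "5.2 -0.7 -0.12 -0.019" --pt "6.2 -0.8 -0.14 -0.019" --pt "7 -0.92 -0.16 -0.019" --pt "7.6 -1 -0.16 -0.019" --pt "7.91 -1.04 -0.16 -0.019" --pt "7.91 -1.04 -0.16 -0.019" --pt "7.91 -1.04 -0.16 -0.019"

```text
time: 15.5
tcp_pos: [432.3, 247.4, 235.1]
ee_rot: [-1.4, 1.57, -3.137]
contact_force: [0.4, 0.1, -1.7]
width: 0.413
```

```bash
python3 - <<'E'
from h import *
st(); cap('wrist','wrist15'); c,n=slide('wrist15',(215,345,165,220)); b=balls('wrist15'); print(c-b)
cap('side','side15');cap('top','top15');balls('top15'); c=load('side15')
cv2.imwrite('pics/side15z.png',cv2.resize(c['frame'][110:290,140:340,::-1],None,fx=3.3,fy=3.3,interpolation=cv2.INTER_CUBIC))
E
```

```text
15.5 [432.3 247.4 235.1] [-1.4    1.57  -3.137] 0.413 [ 0.4  0.1 -1.7] [0.3  0.14 1.59 0.   1.41 2.03]
wrist15 7116 [198, 184, 167, 39, 5910] tilt 23.61 yaw -0.152 rect [28.6 76.5] 89.5 centre [464.3 240.9 250. ] rel [32.1 -6.6 14.8]
wrist15 [429, 183, 39, 35, 972] [452.1 160.8 249.8] 972 0.4
wrist15 [99, 193, 18, 28, 261] [476.5 318.6 249.7] 261 0.34
mid [464.3 239.7 249.8] len 159.7 yaw -0.1538 tilt -0.00011455226498551241
[-0.01410444  1.26706128  0.21956211]
top15 [204, 243, 8, 7, 39] [451.2 162.8 249.2] 39 1.11
```

View pics/wrist15.png

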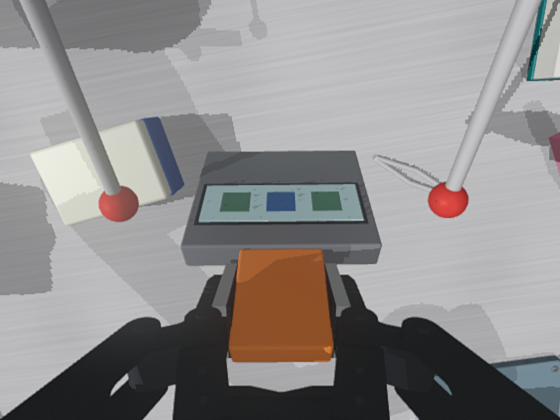

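View pics/side15z.png

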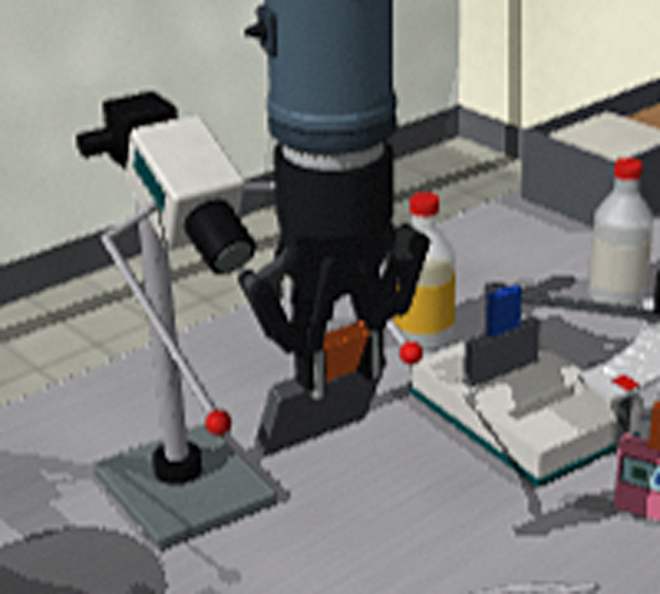

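View pics/top15.png

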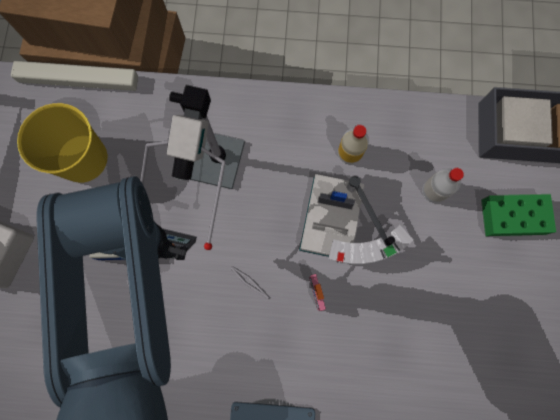

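>>> apply_moves --pt "0 -0.05 0 0" --pt "0 -0.1 -0.02 0" --pt "0 -0.1 -0.02 0" --pt "0 -0.1 -0.02 0" --pt "0 -0.1 -0.02 0" --pt "0 -0.1 -0.02 0" --pt "0 -0.1 -0.02 0"

```text
time: 16.35
tcp_pos: [432.6, 246.4, 234.9]
ee_rot: [-0.999, 1.571, -2.736]
contact_force: [-0.2, -0.2, -1.7]
width: 0.417
```

```bash
python3 - <<'E'
from h import *
st(); cap('wrist','wrist16'); c,n=slide('wrist16',(215,345,165,220)); b=balls('wrist16'); print(c-b)
print(np.abs(get_state()['joint_vel']).max())
P=cloud(load('top15'));t=load('top15');hsv=cv2.cvtColor(t['frame'],cv2.COLOR_RGB2HSV)
print('knob top15',P[238:246,384:396][P[238:246,384:396,2]>140].mean(0))
print(ctrl.finish_job())
E
```

```text
16.35 [432.6 246.4 234.9] [-0.999  1.571 -2.736] 0.417 [-0.2 -0.2 -1.7] [ 0.29  0.14  1.59 -0.    1.41  2.03]
wrist16 7111 [198, 184, 167, 39, 5906] tilt 23.59 yaw -0.152 rect [28.6 76.6] 89.5 centre [464.6 239.9 249.8] rel [32.  -6.6 14.9]
wrist16 [427, 184, 39, 35, 967] [452.  160.8 249.8] 967 0.41
wrist16 [97, 194, 18, 28, 246] [476.5 318.4 249.7] 246 0.33
mid [464.3 239.6 249.8] len 159.5 yaw -0.1544 tilt -0.00019305770917537045
[0.29985416 0.25098263 0.04507174]
0.0016444768598496825
knob top15 [ 510.00148332 -244.96729727  145.25982908]
the job is handed in; nothing more can be done
None
```

I swung the lever to the green mark and left it there. I then lifted out the orange cassette and handed in while holding its slide at the camera's focus. The clock stood at 16.4 s, and no verdict was reported.

- **Lever:** I pinched the knob and led it along its arc. In the last top view it stands at about 0.65–0.67 rad, within the notch.
- **Cassette tilt:** The moves cannot tilt the tool. I pinched the tab across its width, lifted the foot partly out of the bay and leaned the plate against the slot edge so that it pivoted between the pads. Then I gripped at 60 N and lifted it clear.
- **Last wrist-camera check:**
  - The slide centre is about 0.4 mm from the midpoint of the two balls.
  - The tilt is 23.6° against the wanted 24°.
  - The yaw matches the line of the balls within 0.1–0.2°, and the slide's own in-plane turn is about 0.5°.
  - The tab end is uppermost, the arm is at rest, and the only force on the tool is about the cassette's weight.
- **Bystanders:** The blue cassette stood in its bay in the last pictures. The bottles, the pink look-alike, the tweezers and the camera stand looked unmoved. The arm hid the tip box in the last top view, but the wrist view showed it standing.

Three readings disagreed:
- The fingertips sat about 30–45 mm behind the reported TCP. I grasped the knob near its top before noticing this, and set the cassette grasp height by camera instead.
- The ball height differs by about 2 mm between views (249 to 252 mm). I used the wrist view, which shows the slide and the balls together.
- The dock's yaw differs by about 1° between views. I used the yaw measured on the slide and balls themselves.

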